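# Nudge the routing template onto its locating pins

## Task

The slotted routing template is lying askew on the tips of the jig's two locating pins. Without picking it up, nudge it along with the fingertips until both its pin holes drop over the pins and it lies flat on the workpiece panel, then take the hand away. Leave the other things on the bench where they are.

Things in the scene. Friction and masses are not known exactly. Their poses are not given: they have to be found in the camera images.
- jig: Jig fixed to the bench: wooden baseboard 310 (x) by 460 (y) mm, carrying a flat light birch workpiece panel 260 (x) by 410 (y) mm whose upper face is 22 mm above the bench, with two steel pins standing in it. Origin: centre of its underside, on the bench; x points away from the robot (within 13 degrees), y left, z up. With the template home, its origin is 22 mm above this one, axes parallel.
- template: Routing template: loose brown flat board 160 (x) by 260 (y) by 12 mm thick, about 0.4 kg, with five narrow slots in the near half and two pin holes. Origin: centre of its underside; x short side, y long side, z up. It starts askew on the pin tips, near long edge down on the panel, far side raised (about 5 degrees tilt), turned up to 8 degrees from the jig. It slides under a few newtons.
- pin0 (a point): Foot of the left steel pin, on its axis, at the panel's upper face; at x +20, y +80 mm in the jig's frame. Both pins: 10 mm thick, 11 mm tall above the panel, lower 5 mm straight, then a bullet nose tapering to 2 mm at the tip.
- pin1 (a point): Foot of the right steel pin, on its axis, at the panel's upper face; at x +20, y -80 mm in the jig's frame.
- hole0 (a point): Centre of the template's left pin hole, at its underside; x +20, y +80 mm in the template's frame; belongs over pin0. Both holes: 12 mm in diameter, steel-bushed, right through. At the start the holes are about 5 to 45 mm short of the pins (towards the robot) and up to 30 mm to either side.
- hole1 (a point): Centre of the template's right pin hole, at its underside; x +20, y -80 mm in the template's frame; belongs over pin1. When both holes come over the pins the far side drops and the template lies flat.
- sanding_block: Cork-soled wooden sanding block, 36 x 85 x 42 mm, loose on the panel's far left corner, 10 to 25 mm beyond where the seated template ends. Origin: centre of its underside, as for the other loose things unless said. Not to be disturbed.
- offcut: Birch offcut, 30 x 100 x 30 mm, loose on the panel's far right corner, 10 to 25 mm beyond where the seated template ends. Not to be disturbed.
- try_square: Try square, a 130 mm steel blade along x in a 75 mm wooden stock along y, 16 mm high, lying on the bench left of the jig. Origin: at their corner. Not to be disturbed.
- chisel: Chisel lying on the bench right of the jig along x, 245 mm long, 24 mm thick, handle towards the robot. Origin: on the bench, 115 mm from the handle end. Not to be disturbed.
- mallet: Round wooden mallet standing on its head, 76 mm across, 218 mm high, right of the jig. Not to be disturbed.
- pencil_pot: Metal pot with pencils, 68 mm across, 85 mm high (pencils to about 160 mm), left of the jig. Not to be disturbed.

How it is judged (in metres and radians):
At the end, for the whole second after the job is handed in: Each pin hole is within 2.5 mm of its own pin's axis and its underside edge no more than 2.5 mm above the panel, the template lies parallel to the panel within 1.4 degrees, and it is at rest (horizontal distance between hole0 and pin0 below 0.0025 m and z of each of hole0, hole1 in the frame of jig below 0.0245 m and horizontal distance between hole1 and pin1 below 0.0025 m and angle between the z axis of template and the z axis of jig, either way round below 0.025 rad and linear speed of template below 0.01 m/s and angular speed of template below 0.05 rad/s); the robot touches nothing.
It fails at once if the template is lifted clear of the pins (its middle more than 20 mm above the workpiece) or tipped steeply (more than 17 degrees) (z of template in the frame of jig above 0.042 m or angle between template's own z axis and vertical above 0.3 rad).
It fails at once if one of the other loose things on the bench (sanding block, offcut, try square, chisel, mallet, pencil pot) is moved more than 20 mm (distance of any of sanding_block, offcut, try_square, chisel, mallet, pencil_pot from where it was at the start of the episode above 0.02 m).
It also fails if it takes over 58 s, if anything falls off the work surface, if the arm or the gripper's body presses on something with over 40 N, if the wrist force passes 120 N, or if a joint passes its speed limit or range.

## Robot

A 6-joint arm with a two-finger parallel gripper is mounted at the origin on the work surface. World frame = base frame: x ahead of the robot, y to its left, z up, the work surface at z = 0. Lengths are in mm, angles in rad, forces in N, time in s.
With the tool pointing down it reaches from about 350 to 975 mm from the base axis. Payload 7.1 kg.
Tool frame: the origin (TCP) lies on the front face of the gripper's body, between the roots of the fingers; the fingertips stand 80 mm ahead of it and the grasp point (between the pads) lies 61 mm ahead of it (env.tips_ahead is the distance from the TCP to the fingertips, in mm); z points along the fingers, y is the direction in which the jaws open and shut (so a half turn about z gives the same grasp; the last joint's range is limited). The gripper opens to 88 mm and grips with 3 to 60 N. Pads are 20 mm wide; open, the fingers measure 115 mm over their backs; the gripper's body (75 mm by 178 mm) begins 61 mm behind the grasp point.
Start: joints at [1.176, 0.423, 1.63, -0, 1.089, -0.019], TCP at [229.353, 581.38, 302.675] pointing down, gripper open.
Joint ranges: [-3, 3], [-0.9, 2.11], [0.09, 2.58], [-1.31, 4.45], [0.11, 2.69], [-2.54, 2.54]. Speed limits (rad/s): [2.39, 2.39, 3.01, 3.14, 3.14, 3.14].

## Interface

Orientations are given as a unit quaternion [x, y, z, w].
In Python, from station import env, set_gripper, viewer, workorder gives the robot as it stands. Calls block until the motion is done:
- env.reach(position, orientation): joint-space move of the TCP to a pose.
- env.move_l(position, rot=None, rate=150, f_stop=None): straight line of the TCP; rot=None keeps the orientation; rate is the mean speed in mm/s. With f_stop (N) it stops when the force on the tool has changed by that much, and returns True; else False.
- env.move_joints(angles): joint-space move.
- set_gripper(opening): finger opening in mm; the grip force is fixed at half the most; returns when the fingers have stopped.
- env.hold(seconds).
- env.ik(position, orientation): joint angles nearest the present ones, or None.
- env.read_state(): the state.
- viewer.camera(name): name is "scene" or "side" or "wrist"; returns the picture (400x640x3 uint8, blue, green, red); there is no depth.
- viewer.camera_params(name): a dict with "fx", "fy", "cx", "cy" (pixels), "dist" ([k1, k2, p1, p2, k3] as OpenCV has them; the pictures are not rectified), "pose" (4x4, takes a point from camera to world coordinates); the wrist camera has in their place "tool_from_camera" (4x4, takes a point from camera to tool coordinates, whose origin is the TCP and whose axes are the flange's). Camera axes: x right, y up, looking along -z (the intrinsics and any distortion apply to the point x, -y, -z); pixel columns grow to the right and rows downward; lengths in mm; the calibration is good to about 2 mm. A picture is of the moment at which its call begins: read the wrist's pose just before it. camera_params takes no time and is no camera call.
A pose or a line that the arm cannot do raises env.IKError and nothing moves.
- workorder.sign_off(): hands the job in, once; it reports no verdict.
The state is a dict: "time_s": time; "qpos": joint angles; "dq": joint speeds; "tau": joint torques, N m; "tool_pos": TCP position; "orientation": TCP orientation; "force": force on the tool from outside, world axes, zero at the start; "wrist_torque": the same for the moment, N m; "width": finger opening in mm.
Only numpy, scipy, OpenCV 4.12 (cv2) and the standard library are available. Lean on these libraries where they do the work, as an engineer would, in place of code of your own. Each camera call takes 0.05 s, during which the arm holds its last target.

## Working session

There is one attempt and no reset: what is moved stays moved. The work goes in short steps, each a Python script; the robot and the scene stay as the last script left them, time stands still between calls to the robot, and variables do not carry over. Pictures are saved under pics/ and viewed, and the job is handed in when it is done.

```bash
ls; mkdir -p pics
python3 - <<'E'
from station import env, set_gripper, viewer, workorder
import cv2
for n in ["scene","side","wrist"]:
    cv2.imwrite(f"pics/{n}0.png",viewer.camera(n)); p=viewer.camera_params(n); print(n,p)
print(env.read_state())
E
```

```text
pics
scene {'fx': 513.2295538258671, 'fy': 513.2295538258671, 'cx': 319.848260315957, 'cy': 205.06444082272637, 'dist': array([-0.08984408,  0.        ,  0.        ,  0.        ,  0.        ]), 'pose': array([[-8.38631263e-01, -4.63379151e-01,  2.86316901e-01,
         1.07409819e+03],
       [ 5.44628211e-01, -7.04827869e-01,  4.54530293e-01,
         7.78622833e+02],
       [-8.81572995e-03,  5.37119575e-01,  8.43460043e-01,
         1.43720967e+03],
       [ 0.00000000e+00,  0.00000000e+00,  0.00000000e+00,
         1.00000000e+00]])}
side {'fx': 370.6951738403533, 'fy': 370.6951738403533, 'cx': 320.90247286963256, 'cy': 201.12792220168149, 'dist': array([-0.05306807,  0.        ,  0.        ,  0.        ,  0.        ]), 'pose': array([[ 8.45870955e-01,  4.20753939e-01, -3.27823810e-01,
         2.21695226e+02],
       [-5.33253713e-01,  6.53313979e-01, -5.37420992e-01,
        -6.24008972e+02],
       [-1.19501218e-02,  6.29402072e-01,  7.76987919e-01,
         9.65610294e+02],
       [ 0.00000000e+00,  0.00000000e+00,  0.00000000e+00,
         1.00000000e+00]])}
wrist {'fx': 286
[... 527 characters left out ...]
e+00]])}
{'time_s': 0.15, 'qpos': array([ 1.17602054e+00,  4.23704392e-01,  1.63047982e+00, -1.57626756e-05,
        1.08859196e+00, -1.90153947e-02]), 'dq': array([-2.25771274e-04,  1.86326979e-06, -1.62735121e-03,  1.06515861e-03,
       -9.59277577e-04,  4.69880109e-04]), 'tau': array([-5.50589812e-04, -5.44986856e+01, -2.73920184e+01,  6.43933634e-02,
        2.04889302e-02, -2.93767221e-05]), 'tool_pos': array([229.22612665, 581.0992583 , 302.06940896]), 'orientation': array([ 1.86773190e-01,  9.82402883e-01, -5.80571719e-04, -1.14728887e-04]), 'force': array([0.71781151, 0.39476021, 0.6815552 ]), 'wrist_torque': array([ 0.05173276, -0.00475017, -0.01918395]), 'width': 88.0117330962695}
```

View pics/scene0.png

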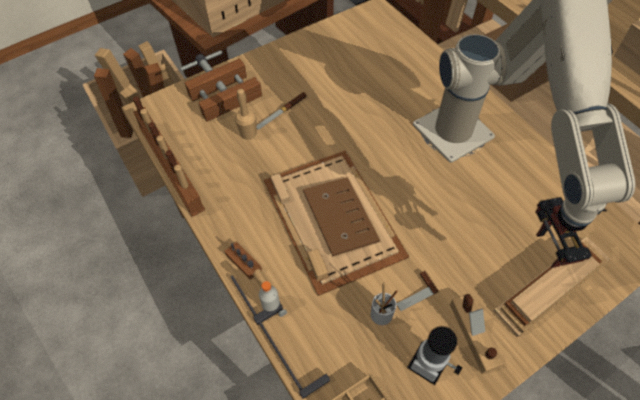

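View pics/side0.png

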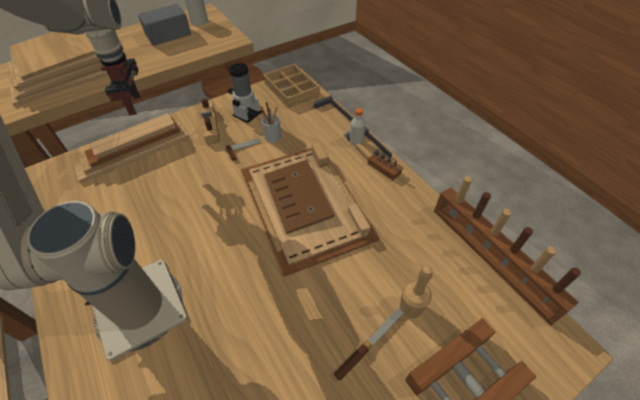

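View pics/wrist0.png

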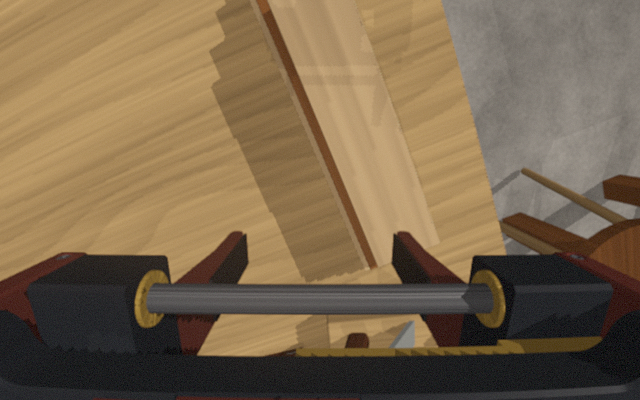

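Scene: the jig's corners are near (347,153), (407,250), (320,290), (265,180), and the template is in the middle with holes near (325,196) and (345,236). I'll enlarge it.

```bash
cat > h.py <<'E'
import cv2, numpy as np
from scipy.spatial.transform import Rotation as R
from station import env, set_gripper, viewer, workorder
def wpose():
    s=env.read_state(); T=np.eye(4); T[:3,:3]=R.from_quat(s['orientation']).as_matrix(); T[:3,3]=s['tool_pos']
    return T
def params(n,T=None):
    p=viewer.camera_params(n); M=p['pose'] if 'pose' in p else T@p['tool_from_camera']
    K=np.array([[p['fx'],0,p['cx']],[0,p['fy'],p['cy']],[0,0,1]]); return K,np.array(p['dist']),np.array(M)
def px2w(n,uv,z,T=None):
    K,d,M=params(n,T); uv=np.array(uv,float).reshape(-1,1,2)
    q=cv2.undistortPoints(uv,K,d).reshape(-1,2)
    r=np.c_[q[:,0],-q[:,1],-np.ones(len(q))]@M[:3,:3].T; o=M[:3,3]
    z=np.broadcast_to(z,(len(q),))
    return o+r*((z-o[2])/r[:,2])[:,None]
def w2px(n,P,T=None):
    K,d,M=params(n,T); c=(np.array(P,float).reshape(-1,3)-M[:3,3])@M[:3,:3]
    c=c*[1,-1,-1]; return cv2.projectPoints(c,np.zeros(3),np.zeros(3),K,d)[0].reshape(-1,2)
def crop(img,name,x0,y0,w,h,s):
    cv2.imwrite(f"pics/{name}.png",cv2.resize(img[y0:y0+h,x0:x0+w],None,fx=s,fy=s,interpolation=cv2.INTER_CUBIC))
E
python3 - <<'E'
from h import *
crop(cv2.imread('pics/scene0.png'),'scene0c',250,145,165,150,4)
E
```

```text
(no output)
```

View pics/scene0c.png

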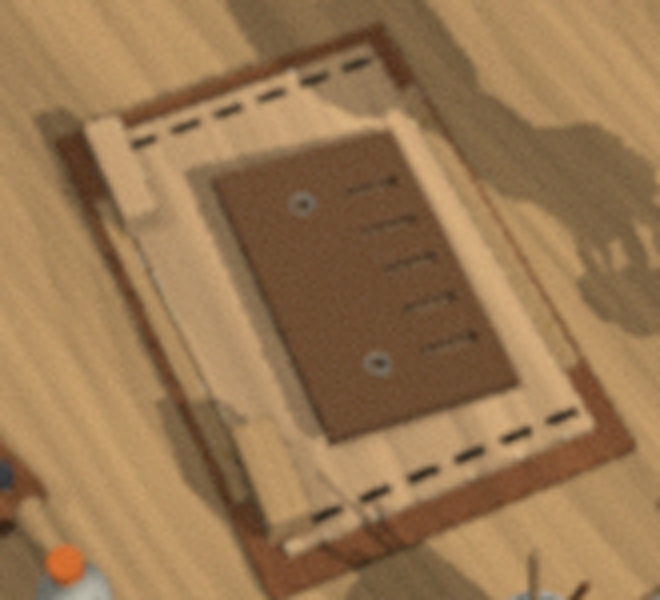

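Enlarged ×4 crop: baseboard corners are at (380,25) near right, (635,445) near left, (275,597) far left and (60,140) far right. Bushings are at (302,204) and (378,363).

Run:
```python
from h import *
c=np.array([[380,25],[635,445],[275,597],[60,140]])/4+[250,145]
P=px2w('scene',c,12.); print(P.round(0)); print(P.mean(0)); 
for i in range(4): print(np.linalg.norm(P[i]-P[(i+1)%4]))
h=np.array([[302,204],[378,363]])/4+[250,145]
H=px2w('scene',h,45.);print(H, np.linalg.norm(H[0]-H[1]))
q=P.mean(0); 
cen=np.array([P[:,0].mean(),P[:,1].mean()])
yaw=np.arctan2(*(P[1]-P[0])[[0,1]]*[-1,1]);print(yaw)
for yw in (0,):
  o=R.from_euler('z',yaw)*R.from_quat([0,1,0,0])
  for z in (350,400):
    print(z,env.ik([cen[0]-90,cen[1],z],o.as_quat()))
```

```text
[[ 393. -130.   12.]
 [ 462.  320.   12.]
 [ 764.  272.   12.]
 [ 691. -177.   12.]]
[577.82529461  71.42976745  12.        ]
454.6582475818895
305.4629955598011
455.11764512565935
301.6255365627
[[567.10842822   9.16405901  45.        ]
 [599.0699862  164.86380798  45.        ]] 158.9463841066859
-0.15235628230975076
350 [ 1.21252744e-01  1.69513443e-01  1.86897872e+00 -4.44089210e-16
  1.10310049e+00 -1.29718730e+00]
400 [ 1.21252744e-01  1.16785591e-01  1.81089651e+00 -4.44089210e-16
  1.21391055e+00 -1.29718730e+00]
```

The sizes come out as 455×303 and the hole spacing as 159, which agrees with the given sizes. The jig centre is about (578,71), yaw about 0.153. Next I take a wrist view from above.

Run:
```python
from h import *
yaw=-0.153
o=(R.from_euler('z',yaw)*R.from_quat([0,1,0,0])).as_quat()
c=np.array([578,71.]); d=np.array([np.cos(yaw),np.sin(yaw)])
env.reach([*(c+67*d),390],o)
T=wpose(); im=viewer.camera('wrist'); np.save('T1.npy',T); cv2.imwrite('pics/w1.png',im)
print(T.round(3),env.read_state()['time_s'])
```

```text
[[-9.88000e-01  1.51000e-01 -0.00000e+00  6.44046e+02]
 [ 1.51000e-01  9.88000e-01  0.00000e+00  6.16630e+01]
 [ 0.00000e+00  0.00000e+00 -1.00000e+00  3.89829e+02]
 [ 0.00000e+00  0.00000e+00  0.00000e+00  1.00000e+00]] 2.5917
```

View pics/w1.png

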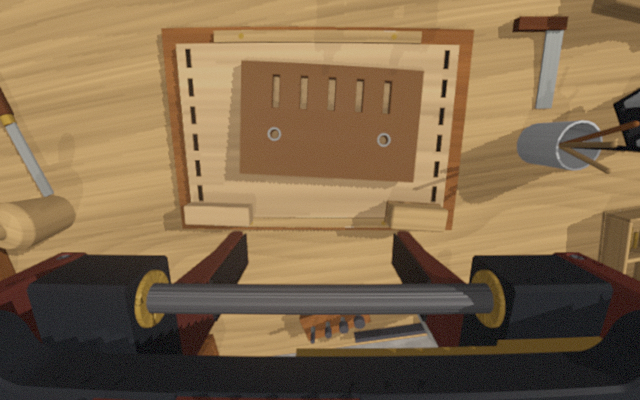

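Top view: baseboard corners are at (163,29), (473,30), (452,230) and (182,227). Template corners are near (241,61), (423,70), (414,182) and (240,174), with bushings at (274,134) and (384,140). There's a light strip along the near edge, so I'll enlarge.

Run:
```python
from h import *
im=cv2.imread('pics/w1.png')
crop(im,'w1a',155,20,165,115,4.8);crop(im,'w1b',315,20,165,115,4.8)
crop(im,'w1c',155,125,165,110,4.8);crop(im,'w1d',315,125,165,110,4.8)
```

```text
(no output)
```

View pics/w1a.png

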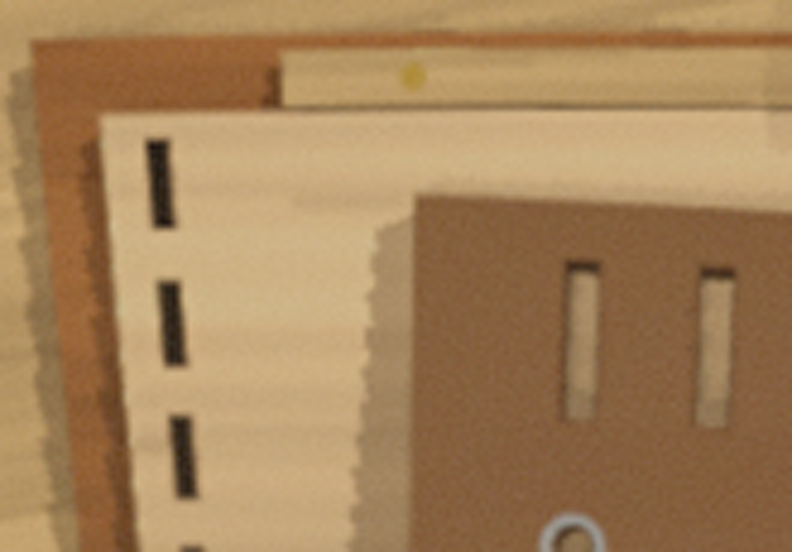

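View pics/w1b.png

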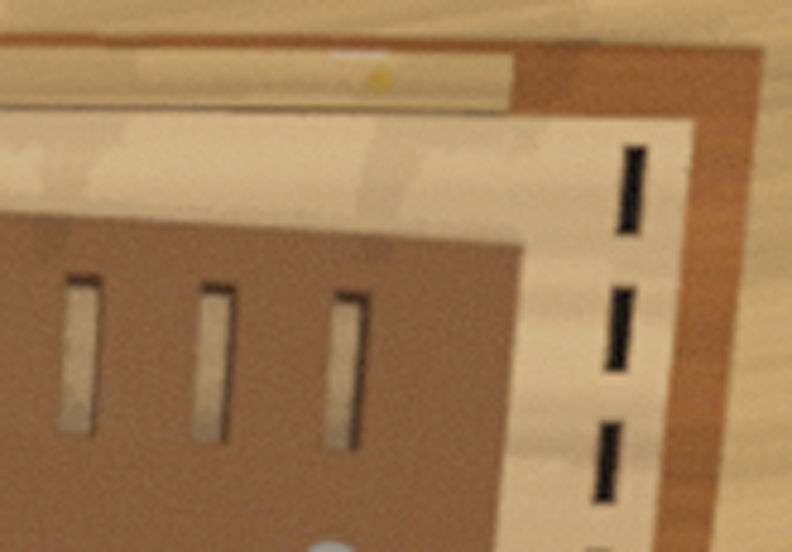

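View pics/w1c.png

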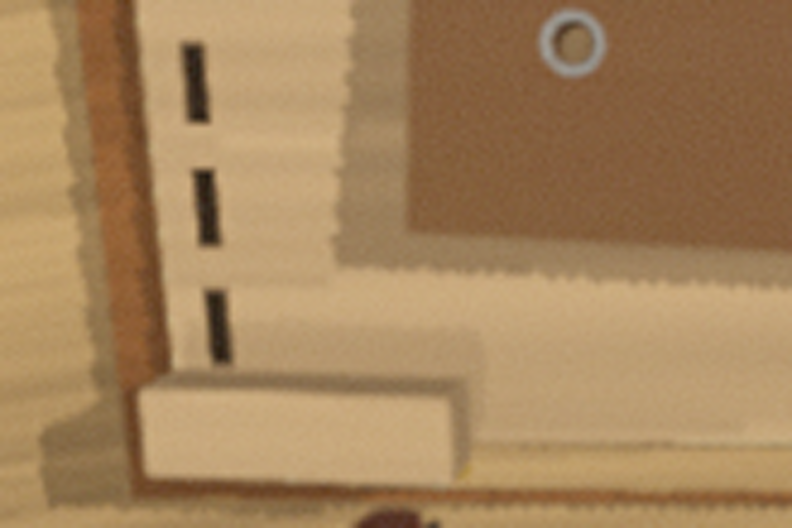

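View pics/w1d.png

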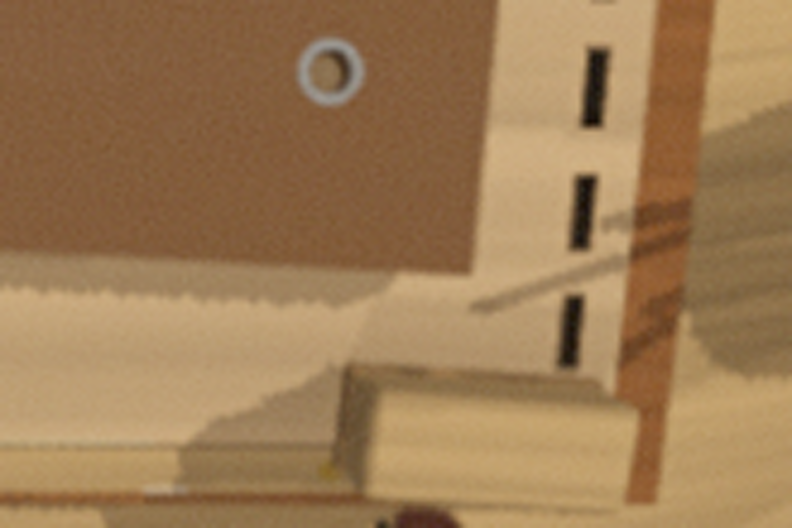

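Run:
```python
from h import *
T=np.load('T1.npy'); s=4.8
a=lambda u,v:(u/s+155,v/s+20)
b=lambda u,v:(u/s+315,v/s+20)
c=lambda u,v:(u/s+155,v/s+125)
d=lambda u,v:(u/s+315,v/s+125)
W=lambda uv,z:px2w('wrist',uv,z,T)[:,:2]
pc=W([a(100,113),b(693,120)],22.); print('panel near corners',pc,np.linalg.norm(pc[1]-pc[0]))
D=W([a(160,184),b(632,191),d(571,331),c(218,327)],22.); print('dash',D.round(1),[np.linalg.norm(D[i]-D[(i+1)%4]).round(1) for i in range(4)],D.mean(0))
for z in (10,12,14):
  B=W([a(33,42),b(762,46),d(655,502),c(133,495)],z); print('base',z,[np.linalg.norm(B[i]-B[(i+1)%4]).round(1) for i in range(4)],B.mean(0))
ang=lambda v:np.degrees(np.arctan2(-v[0],v[1]))
print('yaws',ang(pc[1]-pc[0]),ang(D[1]-D[0]),ang(D[2]-D[3]),ang(B[1]-B[0]),ang(B[2]-B[3]))
yd=pc[1]-pc[0]; 
tn=W([a(415,196),b(522,244)],34.); tf=W([d(472,272),c(407,233)],48.)
print('tmpl',tn,tf,[np.linalg.norm(x) for x in (tn[1]-tn[0],tf[0]-tn[1],tf[0]-tf[1],tf[1]-tn[0])])
H=W([d(331,71),c(573,43)],42.7); print('holes',H,np.linalg.norm(H[0]-H[1]),ang(H[0]-H[1]),ang(tn[1]-tn[0]),ang(tf[0]-tf[1]))
def jig(yaw,cen):
  y=np.radians(yaw); X=np.array([np.cos(y),np.sin(y)]);Y=np.array([-X[1],X[0]]); return cen+20*X+80*Y, cen+20*X-80*Y,X,Y
yw=np.mean([ang(pc[1]-pc[0]),ang(B[1]-B[0]),ang(B[2]-B[3])])
B=W([a(33,42),b(762,46),d(655,502),c(133,495)],12)
y=np.radians(yw);X=np.array([np.cos(y),np.sin(y)])
print(yw,'cen from base',B.mean(0),'from panel',pc.mean(0)+130*X)
p0,p1,X,Y=jig(yw,B.mean(0)); 
for h,p in zip(H,(p0,p1)): print('err X,Y', (p-h)@X,(p-h)@Y)
```

```text
panel near corners [[ 419.08397187 -113.12825186]
 [ 483.35527575  291.98379837]] 410.1787095140301
dash [[ 441.7  -99.9]
 [ 500.9  272.2]
 [ 698.4  241. ]
 [ 639.7 -131.2]] [np.float64(376.7), np.float64(199.9), np.float64(376.8), np.float64(200.5)] [570.14836488  70.52838336]
base 10 [np.float64(459.7), np.float64(310.0), np.float64(460.7), np.float64(308.4)] [579.68199971  69.12531676]
base 12 [np.float64(457.8), np.float64(308.7), np.float64(458.7), np.float64(307.1)] [579.67555312  69.1383585 ]
base 14 [np.float64(455.8), np.float64(307.3), np.float64(456.7), np.float64(305.7)] [579.66910652  69.15140024]
yaws -9.01488072088225 -9.04510566888556 -8.961801333101436 -8.880353741188234 -9.082886775347383
tmpl [[461.14652001 -21.09149711]
 [513.13327901 233.06900444]] [[667.81844241 201.31539055]
 [616.30289262 -53.40809085]] [np.float64(259.42278940243585), np.float64(157.9107082231907), np.float64(259.8805568860403), np.float64(158.48615772483552)]
holes [[600.38958669 164.7313362 ]
 [567.91111056   7.56391552]] 160.4881601052302 -11.675762105170959 -11.559997436066604 -11.43334441715358
-8.992707079139288 cen from base [579.67555312  69.1383585 ] from panel [579.62169559  69.10763635]
err X,Y 14.482596673827446 -17.65575678242374
err X,Y 21.99521297279635 -17.34352976805507
```

Jig and template measurements agree: jig centre (579.65, 69.12), yaw −9.0°. The template needs about +18 mm in X, −17.5 mm in Y and +2.6° yaw. First I'll push the left short edge with both open fingertips aligned to the jig, which fixes Y and yaw. Then I'll push the near edge the same way.

```bash
cat >> h.py <<'E'
C=np.array([579.65,69.12]); YAW=np.radians(-9.0)
JX=np.array([np.cos(YAW),np.sin(YAW)]); JY=np.array([-JX[1],JX[0]])
J=lambda x,y,z:[*(C+x*JX+y*JY),z]
tojig=lambda P:np.array([(np.array(P)[:2]-C)@JX,(np.array(P)[:2]-C)@JY])
ori=lambda deg:(R.from_euler('z',YAW+np.radians(deg))*R.from_quat([0,1,0,0])).as_quat()
E
python3 - <<'E'
from h import *
for p in ([513.1,233.1],[667.8,201.3],[461.1,-21.1],[616.3,-53.4]): print(tojig(p))
T=np.load('T1.npy'); print('pot base',tojig(px2w('wrist',[[575,145]],85.,T)[0]), 'mallet',tojig(px2w('wrist',[[20,225]],20.,T)[0]))
for dg in (90,-90):
  for z in (200,106): print(dg,z,env.ik(J(-8,172,z),ori(dg)))
print(env.ik(J(-125,0,106),ori(0)))
E
```

```text
[-91.38278264 151.55042044]
[ 66.38721963 144.34234295]
[-102.97693534 -107.65454792]
[  55.36512834 -115.27825235]
pot base [  7.67803623 353.18247261] mallet [ 147.93954038 -516.97531541]
90 200 None
90 106 None
-90 200 [ 3.63197255e-01  5.74703634e-01  1.64681407e+00 -4.44089210e-16
  9.20074952e-01  5.20276888e-01]
-90 106 [ 3.63197255e-01  7.08399193e-01  1.67144030e+00 -4.44089210e-16
  7.61753162e-01  5.20276888e-01]
[ 1.66377339e-01  5.41992554e-01  2.07868117e+00 -4.44089210e-16
  5.20918932e-01 -1.24733936e+00]
```

Run:
```python
from h import *
o=ori(-90)
env.reach(J(-10,174,190),o)
env.move_l(J(-10,174,106.5),rate=120)
s=env.read_state(); print(s['time_s'],s['force'],s['tool_pos'],tojig(s['tool_pos']))
r=env.move_l(J(-10,150,106.5),rate=40,f_stop=25); s=env.read_state();print(r,s['force'],tojig(s['tool_pos']))
if not r:
  r=env.move_l(J(-10,140,106.5),rate=25,f_stop=25); s=env.read_state();print(r,s['force'],tojig(s['tool_pos']),s['time_s'])
cv2.imwrite('pics/s2.png',viewer.camera('scene'));crop(viewer.camera('side'),'side2',230,130,160,150,4)
```

```text
5.0667 [-1.04587844  0.17856826  0.12855044] [597.45510598 242.68256327 107.02380779] [ -9.56527115 174.21105233]
False [-0.30680616 -0.33426344 -0.68554865] [ -9.93070039 149.71167026]
False [-0.29580295 -0.60754999  0.47566424] [ -9.99378615 139.60826096] 6.3667
```

View pics/side2.png

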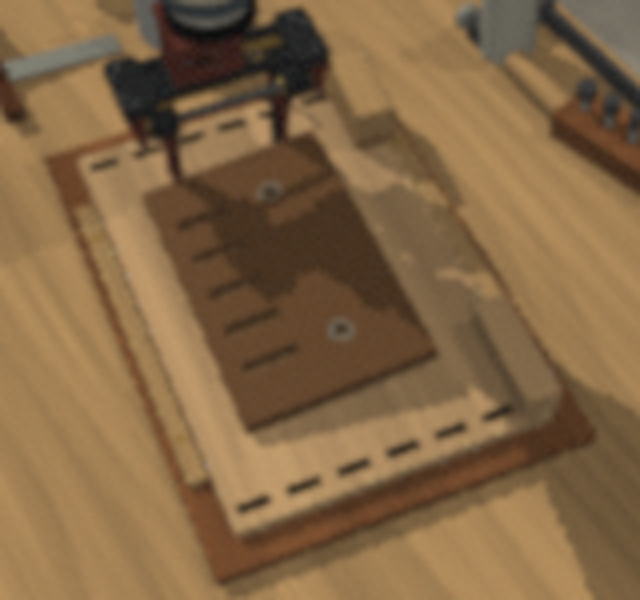

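The fingers look close to the left edge, but the force stayed near zero. I'll check from the scene picture whether the template moved.

Run:
```python
from h import *
crop(cv2.imread('pics/s2.png'),'s2c',280,170,110,95,7)
```

```text
(no output)
```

View pics/s2c.png

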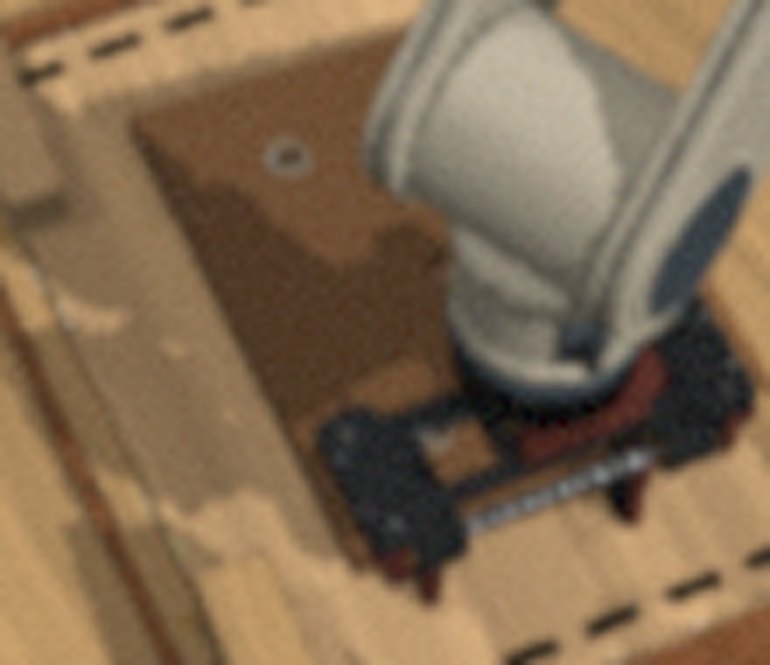

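Hole 1 moved from (325.5,196) to (321.3,192.3), so the template did slide to the right. I'll retreat and measure from above.

Run:
```python
from h import *
env.move_l(J(-10,160,106.5),rate=120)
env.move_l(J(-10,160,180),rate=200)
env.reach(J(35,0,340),ori(0))
T=wpose(); im=viewer.camera('wrist'); np.save('T3.npy',T); cv2.imwrite('pics/w3.png',im)
crop(im,'w3c',200,20,220,210,2.7)
crop(im,'w3h',200,95,240,75,3.3)
print(T.round(3),env.read_state()['time_s'])
# predicted pins at panel & home bushings at z=34
for n,p in (('home hole0',J(20,80,34)),('home hole1',J(20,-80,34))): print(n,w2px('wrist',p,T))
```

```text
[[-9.88000e-01  1.57000e-01 -2.00000e-03  6.13967e+02]
 [ 1.57000e-01  9.88000e-01 -0.00000e+00  6.37970e+01]
 [ 2.00000e-03 -0.00000e+00 -1.00000e+00  3.38967e+02]
 [ 0.00000e+00  0.00000e+00  0.00000e+00  1.00000e+00]] 8.9583
home hole0 [[377.8831743  173.78294439]]
home hole1 [[260.10374123 173.9196013 ]]
```

View pics/w3.png

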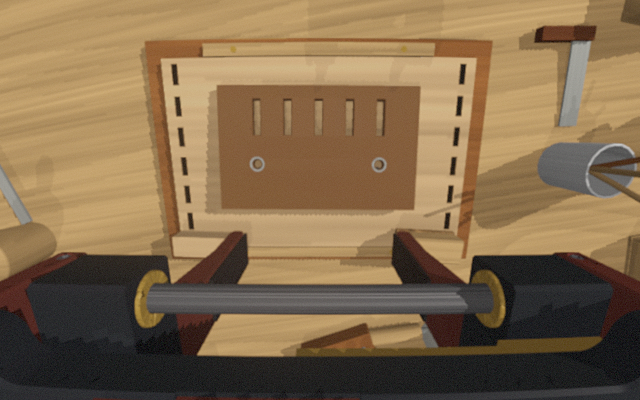

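View pics/w3h.png

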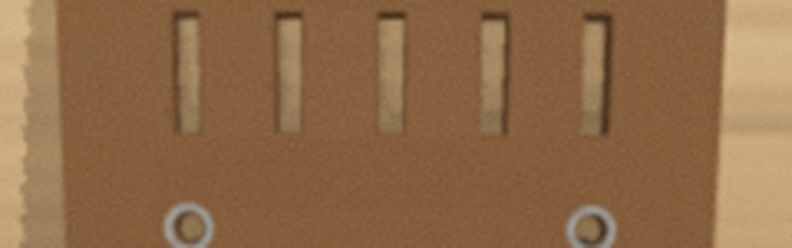

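View pics/w3c.png

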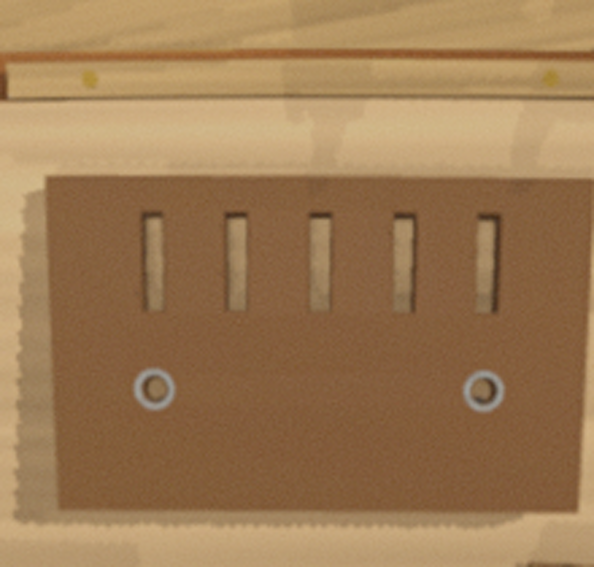

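Wrist view: bushings at (257.3,163.8) and (379.1,164.1), template well squared. I'll convert this and re-check against the panel corners, near (162,58) and (477,58).

Run:
```python
from h import *
T=np.load('T3.npy')
H=px2w('wrist',[[379.1,164.1],[257.3,163.8]],42.5,T); print([tojig(h) for h in H],np.linalg.norm(H[0]-H[1]))
N=px2w('wrist',[[200+46/2.7,20+177/2.7],[420,20+180/2.7]],34.,T); print('near',[tojig(h) for h in N])
im=cv2.imread('pics/w3.png'); crop(im,'w3l',140,30,100,70,6);crop(im,'w3r',400,30,100,70,6)
```

```text
[array([ 6.05317571, 79.26627169]), array([  5.46927586, -81.27168783])] 160.5390213800317
near [array([ -93.32987104, -129.73588803]), array([-91.70247253, 128.97191706])]
```

View pics/w3l.png

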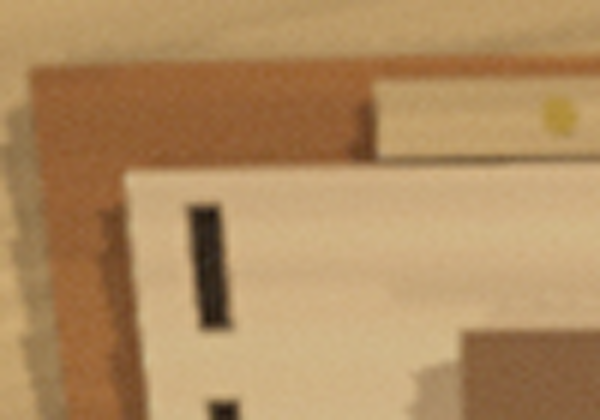

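View pics/w3r.png

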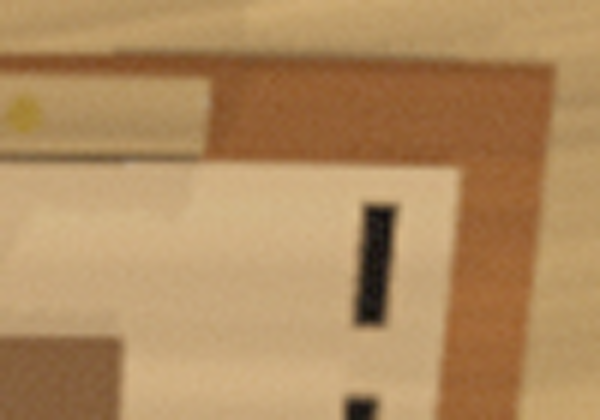

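Run:
```python
from h import *
T=np.load('T3.npy')
for z,p in ((22.,[[160.8,58.5],[476.8,58]]),(34.,[[217.2,85],[420.3,86.3]])): print([tojig(h) for h in px2w('wrist',p,z,T)])
```

```text
[array([-129.70148589, -205.2377968 ]), array([-129.8694175 ,  205.12395314])]
[array([ -93.99545145, -129.47523152]), array([-92.14842211, 129.32581566])]
```

The panel corners reproduce at (−130, ±205). The template is about 13 mm short in X, with Y error about −0.5 mm and yaw within 0.4°. Now I'll push the near edge with both fingers.

Run:
```python
from h import *
o=ori(0)
env.reach(J(-116,0,170),o)
env.move_l(J(-116,0,105.5),rate=100)
for x,r in ((-103,60),(-94,20),(-91.5,10),(-90,8)):
  st=env.move_l(J(x,0,105.5),rate=r,f_stop=20); s=env.read_state();print(x,st,s['force'].round(2),tojig(s['tool_pos']),s['time_s'])
  if st: break
env.hold(0.3)
env.move_l(J(-116,0,105.5),rate=100)
env.move_l(J(-116,0,180),rate=200)
env.reach(J(35,0,340),ori(0))
T=wpose(); im=viewer.camera('wrist'); np.save('T4.npy',T); cv2.imwrite('pics/w4.png',im)
crop(im,'w4c',200,60,240,170,3.3)
crop(viewer.camera('side'),'side4',230,130,160,150,4)
print(env.read_state()['time_s'],w2px('wrist',[J(20,80,34),J(20,-80,34),J(-80,130,34),J(-80,-130,34),J(80,130,34),J(80,-130,34)],T))
```

```text
-103 False [-0.28  0.24  0.63] [-1.02137827e+02  9.86636106e-02] 11.025
-94 False [ 0.88 -0.1   0.2 ] [-9.36884143e+01  4.68812173e-02] 11.625
-91.5 False [-0.72  0.13  0.75] [-9.15949862e+01 -2.22550144e-02] 12.025
-90 False [-4.66  1.12  2.77] [-91.10872915  -0.12504651] 12.3667
14.5833 [[378.39684939 175.36940684]
 [260.32374051 175.44086239]
 [420.76822057  97.81699929]
 [217.85110528  97.95477484]
 [411.65875326 217.86553835]
 [227.13565809 217.96985587]]
```

View pics/w4c.png

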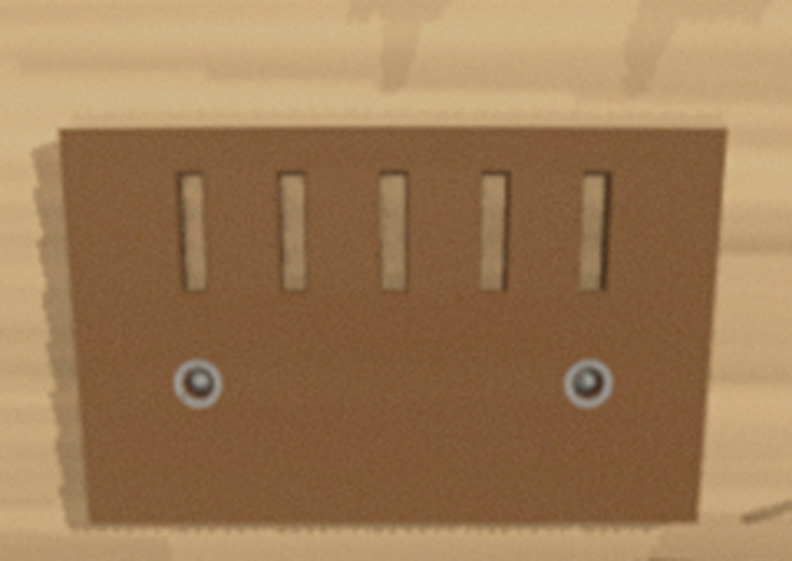

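View pics/side4.png

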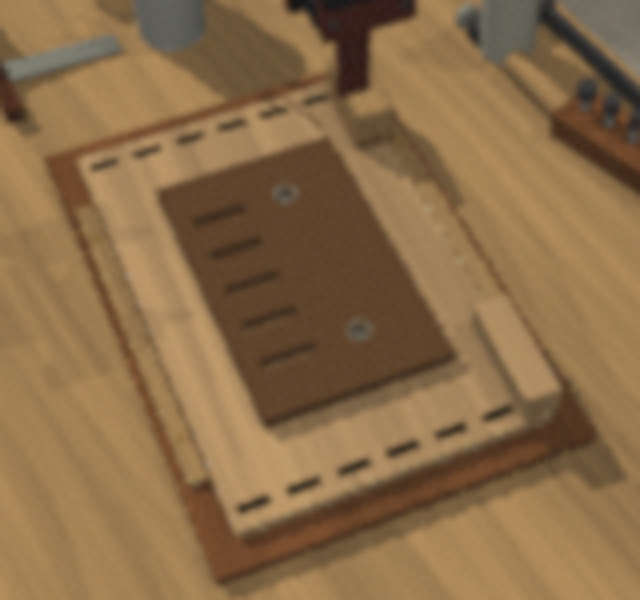

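Both pins show in the bushings, at (198,383) and (588,384) in the crop, and the shadow beside the template is now even, so it looks flat. I'll check each hole from closer up: with the template flat, pin tip and bushing top are nearly coplanar, so their offset is a direct measure.

Run:
```python
from h import *
for i,y in ((0,80),(1,-80)):
  env.reach(J(85,y,190),ori(0)) if i==0 else env.move_l(J(85,y,190),rate=200)
  T=wpose(); im=viewer.camera('wrist'); np.save(f'T5{i}.npy',T); cv2.imwrite(f'pics/w5{i}.png',im)
  p=w2px('wrist',[J(20,y,34),J(20,y,33)],T); print(i,p)
  u,v=p[0].astype(int); crop(im,f'w5c{i}',u-30,v-30,60,60,9); print(u-30,v-30)
print(env.read_state()['time_s'])
a=cv2.imread('pics/w5c0.png');b=cv2.imread('pics/w5c1.png');cv2.imwrite('pics/w5cc.png',cv2.resize(np.hstack([a,b]),(800,400)))
```

```text
0 [[318.99353788 136.22131345]
 [318.99491402 136.21207874]]
288 106
1 [[318.07555821 135.91378684]
 [318.08008663 135.90508571]]
288 105
16.375
```

View pics/w5cc.png

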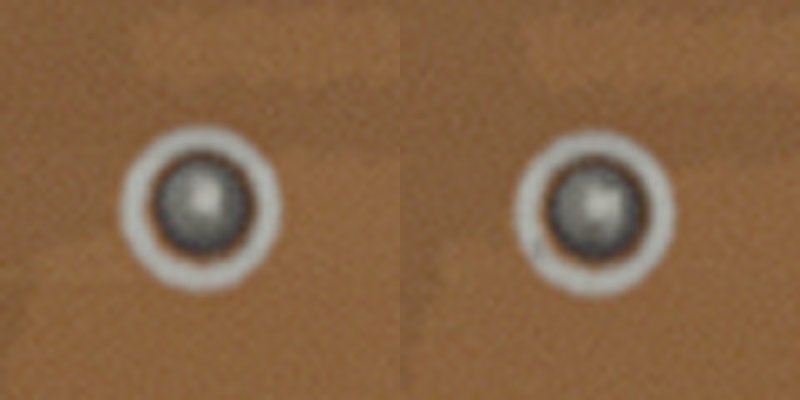

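View pics/w51.png

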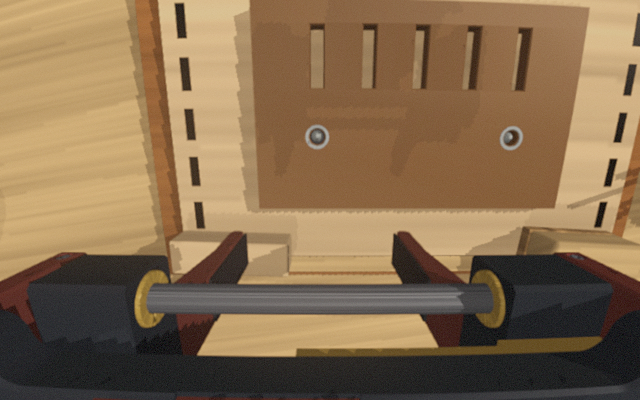

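Both pins sit centred in their bores to within about 0.5 mm. To confirm it's flat, I'll touch the top lightly with the fingertips at the far and near sides and compare heights. The scene camera gets a look too.

Run:
```python
from h import *
for x in (60,-65):
  env.reach(J(x,0,150),ori(0))
  env.move_l(J(x,0,122),rate=100)
  r=env.move_l(J(x,0,110),rate=12,f_stop=6); s=env.read_state(); print(x,r,s['tool_pos'][2]-80,s['force'].round(1),s['time_s'])
  env.move_l(J(x,0,150),rate=120)
env.reach(J(-60,0,330),ori(0))
env.reach([300,-150,380],ori(0))
crop(viewer.camera('scene'),'s6',265,160,150,130,5)
print(env.read_state()['time_s'])
```

```text
60 True 34.38771918199919 [-1.6 -0.9  5.8] 17.9417
-65 True 34.339717375879616 [-1.1 -0.8  6.4] 20.075
22.55
```

View pics/s6.png

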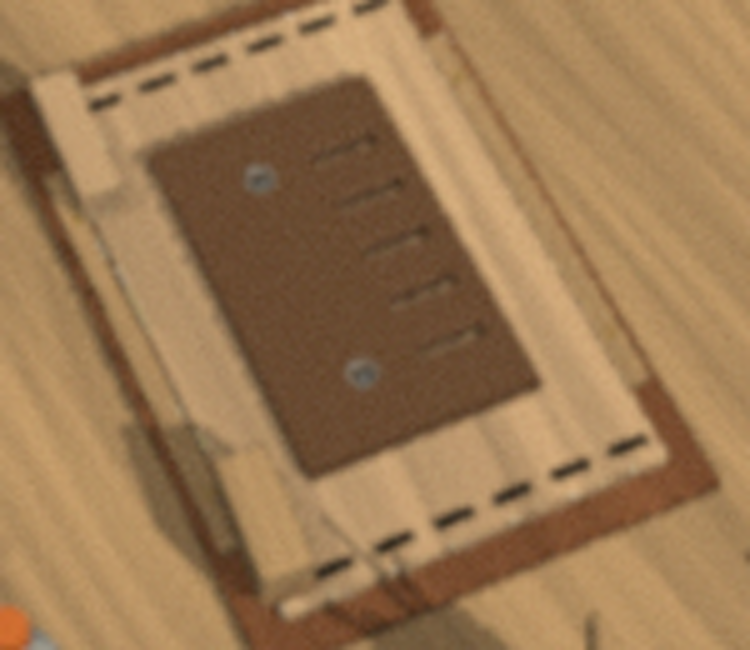

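The far side touched at 34.4 mm and the near side at 34.3 mm, against 34 expected, so the template is flat and seated. The scene view shows both bushings filled by pins, the sanding block and offcut still in place, and the hand clear. I'll hand it in.

Run:
```python
from h import *
env.hold(0.3); workorder.sign_off(); print(env.read_state()['time_s'])
```

```text
the job is handed in; nothing more can be done
the job is handed in; nothing more can be done
```

The template is seated: both holes have dropped over their pins and it lies flat on the panel. I handed the job in at about 23 s, with the hand well clear; no verdict is reported.

I did it in two pushes, each with both open fingertips:
1. **Left edge, pushed right:** this fixed the sideways offset of about 17 mm and the 2.6° turn.
2. **Near edge, pushed about 13 mm forward:** the template dropped over both pins.

**Last checks:**
- **Holes on pins:** in the close-up pictures both pins were centred in their holes to within about 0.5 mm.
- **Flatness:** a light touch on top read 34.4 mm at the far side and 34.3 mm at the near side; 34 mm is expected when seated.
- **Other things on the bench:** the sanding block and offcut are in place in the last picture. I did not measure the rest again, but the arm did not go near them.

**One small disagreement:** a wider wrist view put the template about 1 mm further from the robot than home. The close-ups, which compare hole and pin directly, do not show that. Even 1 mm would be inside the 2.5 mm limit.

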